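Clear the decorating stand and centre the trough on it

ROBOT

A 6-joint arm with a two-finger parallel gripper is mounted at the origin on the work surface. World frame = base frame: x ahead of the robot, y to its left, z up, the work surface at z = 0. Lengths are in m, angles in rad, forces in N, time in s.
With the tool pointing down it reaches from about 0.35 to 0.85 m from the base axis. Payload 8.1 kg.
Tool frame: the origin (TCP) lies on the centre line of the jaws, within the pads' length; the fingertips stand robot.tips_ahead ahead of it and the grasp point (between the pads) lies 8 mm behind it (robot.tips_ahead is the distance from the TCP to the fingertips, in m); z points along the fingers, y is the direction in which the jaws open and shut (so a half turn about z gives the same grasp; the last joint's range is limited). The gripper opens to 93 mm and grips with 3 to 60 N. Pads are 15 mm wide; open, the fingers measure 128 mm over their backs; the gripper's body (75 mm by 188 mm) begins 65 mm behind the grasp point.
Start: joints at [-1.343, 0.13, 1.488, -0, 1.523, -0.085], TCP at [0.185, -0.571, 0.23] pointing down, gripper open.
Joint ranges: [-2.96, 2.96], [-0.89, 2.26], [0.02, 2.5], [-1.34, 4.48], [0, 2.73], [-2.66, 2.66]. Speed limits (rad/s): [2.39, 2.39, 2.79, 3.14, 3.14, 3.14].

INTERFACE

Orientations are given as a rotation vector (axis times angle).
In Python, from plant import monitor, eyes, job, robot gives the robot as it stands.
- The arm moves only by the tool servo_tool, never from a script. Its argument "plan" is a list that holds one entry, the list of rows, each a list of 7 numbers: the closure, from -1 (fully open) to 1 (shut), so that 0 is half open, then the shift along the world's x, y, z in mm, then the turn, a rotation vector about the world's x, y, z in rad. In form: [[[hand, dx, dy, dz, ax, ay, az], ...]]. A call has 1 to 12 rows; each row shifts and turns the commanded pose from where the row before left it; what a row does not reach is not made up. A row lasts 1/10 s, in which the tool goes at most 50 mm and 8.59 degrees, less where a joint would pass 70% of its speed; a pose out of reach is approached as far as the arm can. A call with a gripper value outside its range is refused whole. The fingers move at their own pace and stop on an object; "force" is the grip in N (left out, the last holds). Time passes only in rows, so rows that do not move let the fingers close. It gives the time, the measured TCP pose, the force and the opening at its end, in the units of the state.
- monitor.read_state(): the state, without advancing time (a new reading comes with each control period).
- eyes.read_camera(name): name is "scene" or "top"; returns the picture (420x560x3 uint8, red, green, blue); there is no depth.
- eyes.camera_info(name): a dict with "mtx" (3x3 intrinsics, pixels), "R" (3x3) and "t" (3): a world point X has camera coordinates R X + t. Camera axes: x right, y down, z forward; pixel columns grow to the right and rows downward; lengths in m; the calibration is good to about 2 mm. A picture is of the moment at which its call begins. camera_info takes no time and is no camera call.
- job.close_job(): hands the job in, once; it reports no verdict.
The state is a dict: "t": time; "q": joint angles; "dq": joint speeds; "joint_torque": joint torques, N m; "tool_pos": TCP position; "orientation": TCP orientation; "force": force on the tool from outside, world axes, zero at the start; "wrist_torque": the same for the moment, N m; "opening": finger opening in m.
Only numpy, scipy, OpenCV 4.12 (cv2) and the standard library are available. Lean on these libraries where they do the work, as an engineer would, in place of code of your own. Each camera call takes 0.05 s, during which the arm holds its last target. There are 200 camera calls.

TASK

Clear the decorating stand: lay the wooden tool flat in the wooden tray and the metal tool flat in the blue tray. Then take the clay trough off the sloping rack and set it gently upright on the stand's board, long side along the board's long side and centred, so that no edge overhangs. Leave everything else where it is.

Things in the scene. Friction and masses are not known exactly. Their poses are not given: they have to be found in the camera images.
- trough: Fired clay trough (open planter, terracotta red), 54 wide (its x), 130 long (its y), 48 high (its z), walls and floor 7 thick, 0.27 to 0.5 kg, loose. Origin: centre of its underside. Starts on the rack, underside flat on the slope, long side level across the slope: its z axis is square to the slope, 30 degrees off vertical.
- rack: Fixed drying rack: plywood face 150 up the slope x 180 wide, at 30 degrees, low edge towards its -x, high edge (93 above the table) towards +x, middle 55 above the table. Below the trough two pegs, 10 thick, stand 20 out of the face at 54 either side of the middle line (gap 98) and stop it sliding. Origin: on the table under the face's middle; y runs across the slope.
- stand: Fixed decorating stand: a dark green board 82 (its x) x 158 (its y) x 14 thick on a steel column and round foot of 124. Origin: centre of the foot on the table.
- stand_top (a point): Centre of the stand's board on its top face, 60 above the table. x runs along its short side (82), y along its long side (158), z up.
- wood_tool: Wooden modelling tool lying along its x, 162 long: the middle 84 is a brown wooden handle 20 wide and 18 high; the ends are thinner. 40 to 85 g. Origin: middle of the handle's underside, which is also its balance point. Starts lying across the stand's board, handle on the board, both ends sticking out past its long edges.
- steel_tool: Metal trimming tool lying along its x, 160 long: the middle 84 is an aluminium handle 20 wide and 18 high, with a steel wire loop at each end (up to 30 wide). 90 g. Origin: middle of the handle's underside, also its balance point. Starts lying across the stand's board beside the wooden tool, about 84 apart.
- wood_tray: Fixed open dark wooden tray, 200 (its x) x 100 (its y) x 36 high, walls and floor 5 thick. Origin: centre of its underside.
- blue_tray: Fixed open blue plastic tray, 200 (its x) x 100 (its y) x 36 high, walls and floor 5 thick. Origin: centre of its underside.
- jar: Bystander: slim closed green glaze bottle with a white cap, 42 across, 115 high, standing between stand and rack; origin: centre of its underside. Leave it alone.
- dish: Bystander: white round bowl, 110 across, 32 high; origin: centre of its underside. Leave it alone.
- roller: Bystander: wooden rolling pin lying along its own y, 240 long, 34 thick; origin: centre of its underside. Leave it alone.
- brush_pot: Bystander: blue pot 72 across and 90 high with three brushes standing in it, up to 200 high; origin: centre of its underside. Leave it alone.
- book: Bystander: closed book, 140 x 200 x 18; origin: centre of its underside. Leave it alone.
- slat: Bystander: flat dark wooden strip, 30 x 260 x 8, long side along its y; origin: centre of its underside. Leave it alone.
- cup: Bystander: terracotta cup, 64 across, 70 high; origin: centre of its underside. Leave it alone.

How it is judged:
On the way, in this order (a step that is already met when the one before it is completed fails the run):
1. both tools lie released in their own trays: wooden tool in the wooden tray, metal tool in the blue tray (x of wood_tool in the frame of wood_tray between -0.045 and 0.045 m and y of wood_tool in the frame of wood_tray between -0.04 and 0.04 m and z of wood_tool in the frame of wood_tray between 0 and 0.03 m and linear speed of each of wood_tool, steel_tool below 0.03 m/s and contact force between the fingers and wood_tool below 0.1 N and x of steel_tool in the frame of blue_tray between -0.045 and 0.045 m and y of steel_tool in the frame of blue_tray between -0.04 and 0.04 m and z of steel_tool in the frame of blue_tray between 0 and 0.03 m and contact force between the fingers and steel_tool below 0.1 N), for 0.2 s.
2. the trough stands released, upright and centred on the stand's board (x of trough in the frame of stand_top between -0.008 and 0.008 m and y of trough in the frame of stand_top between -0.008 and 0.008 m and z of trough in the frame of stand_top between -0.005 and 0.005 m and angle between the y axis of trough and the y axis of stand_top, either way round below 0.1 rad and angle between trough's own z axis and vertical below 0.06 rad and linear speed of trough below 0.02 m/s and contact force between the fingers and trough below 0.1 N), for 0.2 s.
At the end, for the whole second after the job is handed in: Each tool lies on the floor of its own tray, its middle within 45 mm along and 40 mm across of the tray's middle; the trough stands upright on the board, centre within 8 mm of the board's along each side, long sides within 0.10 rad; all released and at rest (all of step 1 and all of step 2); the robot touches nothing.
It fails at once if the trough is knocked or dropped: more than 60 N between it and the stand or the rack (contact force between trough and stand above 60 N or contact force between trough and rack above 60 N).
It fails at once if a bystander is shifted by 20 to 30 mm or more (distance of any of jar, brush_pot, cup from where it was at the start of the episode above 0.02 m or distance of any of dish, roller, book, slat from where it was at the start of the episode above 0.03 m).
It also fails if it takes over 70 s, if anything falls off the work surface, if the arm or the gripper's body presses on something with over 40 N, if the wrist force passes 120 N, or if a joint passes its speed limit or range.

## Working session

There is one attempt and no reset: what is moved stays moved. The work goes in short steps, Python scripts to look and compute and a tool call to move; the robot and the scene stay as the last step left them, time stands still between calls to the robot, and variables do not carry over. Pictures are saved under pics/ and viewed, about 8 in all and at most 12, crops included, and the job is handed in when it is done.

Besides the shell and the picture viewer there is one more tool, called as name(argument=value, ...), one argument or row to a line, values as JSON. servo_tool: Moves the arm, as the interface text tells. Its arguments: {"type":"object","properties":{"plan":{"type":"array"},"force":{"type":"number"}},"required":["plan"]}

```bash
mkdir -p pics; ls; python3 - <<'E'
from plant import monitor, eyes, job, robot
import cv2
print(monitor.read_state()); print(robot.tips_ahead)
for n in("scene","top"):
    cv2.imwrite(f"pics/{n}0.png",cv2.cvtColor(eyes.read_camera(n),cv2.COLOR_RGB2BGR)); print(n,eyes.camera_info(n))
E
```

```text
pics
{'t': 0.0, 'q': array([-1.34336915e+00,  1.31122667e-01,  1.48930342e+00, -2.02425789e-05,
        1.52298579e+00, -8.53681107e-02]), 'dq': array([-0.00155811,  0.00088341,  0.00073525, -0.00213034,  0.00071043,
       -0.00067333]), 'joint_torque': array([-1.76770202e-03, -5.59852374e+01, -4.91757882e+01,  7.67697953e-02,
        3.53360258e-02, -1.64443145e-04]), 'tool_pos': array([ 0.18453843, -0.57033284,  0.22859717]), 'orientation': array([-3.10145756e+00, -4.89056208e-01,  2.34348743e-04]), 'force': array([ 0.10786302, -0.55291347,  0.66102108]), 'wrist_torque': array([-0.00450273,  0.01011567, -0.03400202]), 'opening': 0.09316935264715306}
0.011
scene {'mtx': array([[382.55081418,   0.        , 279.41453392],
       [  0.        , 382.55081418, 207.2549208 ],
       [  0.        ,   0.        ,   1.        ]]), 'R': array([[-0.40066762,  0.91618666, -0.00821325],
       [ 0.78949525,  0.34068621, -0.51051949],
       [-0.46493301, -0.21103295, -0.85982695]]), 't': array([ 0.2374378 , -0.3687407 ,  1.21968608])}
top {'mtx': array([[447.37777899,   0.        , 276.13581919],
       [  0.        , 447.37777899, 203.73426715],
       [  0.        ,   0.        ,   1.        ]]), 'R': array([[-0.01171772, -0.99977563, -0.01764631],
       [-0.99827648,  0.01271139, -0.05729299],
       [ 0.05750444,  0.01694455, -0.99820144]]), 't': array([-0.00335168,  0.52628006,  1.06852831])}
```

View pics/top0.png

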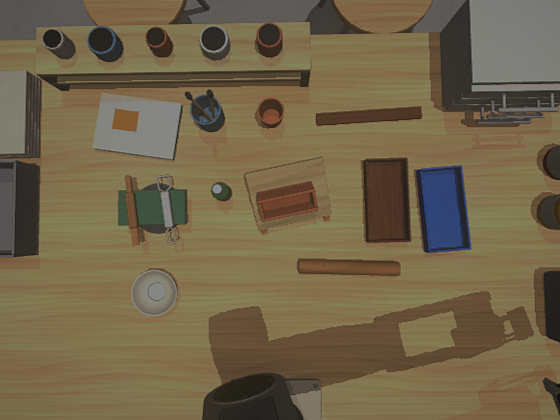

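View pics/scene0.png

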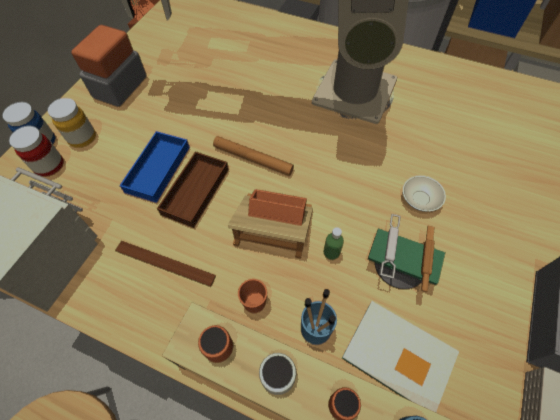

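The top view shows the stand at about (152,208), with the wooden tool at x≈132 and the metal tool at x≈167. The jar is at (221,190), the rack and trough at (288,200), the wood tray at (387,200) and the blue tray at (443,209). I'll enlarge the parts that matter.

```bash
python3 - <<'E'
import cv2,numpy as np
t=cv2.imread("pics/top0.png");s=cv2.imread("pics/scene0.png")
f=lambda im,x0,y0,w,h,k:cv2.convertScaleAbs(cv2.resize(im[y0:y0+h,x0:x0+w],None,fx=k,fy=k,interpolation=cv2.INTER_CUBIC),alpha=1.5,beta=15)
# left: stand top x5 ; right rack top
a=np.hstack([f(t,112,168,80,80,5),f(t,240,150,80,80,5)])
b=np.hstack([f(s,365,210,80,40*2-40,5),f(s,225,185,80,40,5)])
b=np.hstack([f(t,355,150,133,66+0,3)[:198,:399],f(t,355,195,133,66,3)[:198,:399]])
cv2.imwrite("pics/crop.png",np.vstack([a,cv2.copyMakeBorder(b,0,0,0,2,0)]))
E
```

```text
(no output)
```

View pics/crop.png

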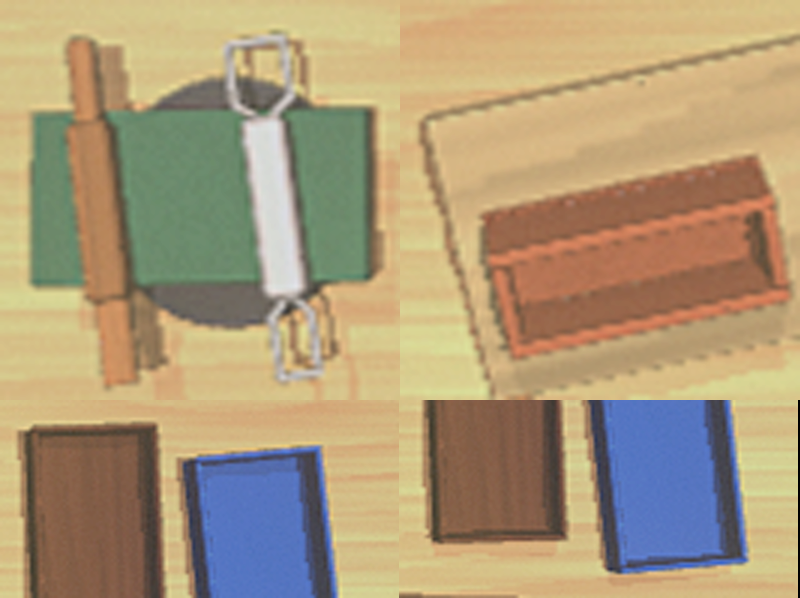

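```bash
cat > h.py <<'E'
import numpy as np,cv2
from plant import monitor, eyes, job, robot
from scipy.optimize import least_squares
from scipy.spatial.transform import Rotation as Ro
I={n:eyes.camera_info(n) for n in("top","scene")}
def proj(n,X):
    c=(I[n]["R"]@np.atleast_2d(X).T).T+I[n]["t"]; p=c@I[n]["mtx"].T; return p[:,:2]/p[:,2:]
def fit(obs,model,p0):
    # obs: list of (cam, localpts, pixels); model(p,pts)->world
    f=lambda p:np.concatenate([(proj(n,model(p,L))-px).ravel() for n,L,px in obs])
    r=least_squares(f,p0); return r.x,np.sqrt(np.mean(r.fun**2))
def flat(p,L): return Ro.from_euler('z',p[2]).apply(L)+[p[0],p[1],0]
E
cat > m1.py <<'E'
from h import *
A=np.array
o=lambda P,x0,y0,k:(A(P,float)+.5)/k-.5+[x0,y0]
def rect(a,b,z): return A([[a,b,z],[a,-b,z],[-a,-b,z],[-a,b,z]],float)/1000  # TL,TR,BR,BL in top image
if __name__=="__main__":
    st=o([(33,113),(373,108),(373,280),(30,285)],112,168,5)
    print("stand",fit([("top",rect(41,79,60),st)],flat,[.5,.27,0]))
    print("wood",fit([("top",rect(42,10,78),o([(67,125),(108,120),(128,295),(90,300)],112,168,5))],flat,[.5,.3,0]))
    print("steel",fit([("top",rect(42,10,78),o([(244,124),(284,117),(304,292),(265,297)],112,168,5))],flat,[.5,.25,0]))
    print("wtray",fit([("top",rect(100,50,36),np.vstack([o([(24,28),(157,24)],355,150,3),o([(167,137),(34,140)],355,195,3)]))],flat,[.5,-.2,0]))
    print("btray",fit([("top",rect(100,50,36),np.vstack([o([(183,60),(321,47)],355,150,3),o([(348,162),(209,172)],355,195,3)]))],flat,[.5,-.3,0]))
    t=cv2.imread("pics/top0.png");s=cv2.imread("pics/scene0.png")
    f=lambda im,x0,y0,w,h,k:cv2.convertScaleAbs(cv2.resize(im[y0:y0+h,x0:x0+w],None,fx=k,fy=k,interpolation=cv2.INTER_CUBIC),alpha=1.5,beta=15)
    cv2.imwrite("pics/crop2.png",np.vstack([f(s,224,184,100,70,4)[:,:400],f(s,365,210,100,75,4)]) if 0 else np.hstack([f(s,224,184,95,72,4),f(s,360,208,95,72,4)]))
E
python3 m1.py
```

```text
stand (array([0.51999372, 0.27902052, 0.00089851]), np.float64(0.4109212224487065))
wood (array([0.51344317, 0.32150238, 0.12920352]), np.float64(0.5267403985355739))
steel (array([0.51357749, 0.24044982, 0.12134433]), np.float64(0.610465059806153))
wtray (array([ 0.53206714, -0.27136752,  0.01382411]), np.float64(0.9379949735340934))
btray (array([ 0.50830098, -0.40363472,  0.07155126]), np.float64(1.4414417810849773))
```

View pics/crop2.png

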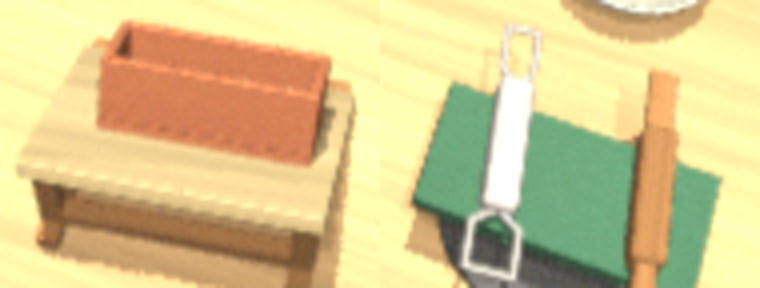

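The scene crop shows the trough's rim corners at about (103,57), (318,95), (126,23) and (330,60), and its lower edge from (98,127) to (311,161). The stand's board corners are at (453,85), (718,178) and (415,203).

```bash
cat > m2.py <<'E'
from m1 import *
tilt=Ro.from_euler('y',-30,degrees=True)
def tr(p,L): return Ro.from_euler('z',p[3]).apply(tilt.apply(L))+p[:3]
c=lambda *r:A(r,float)/1000
T=o([(487,258),(772,196),(790,297),(515,357),(483,213),(757,156)],240-80,150,5)
LT=c((27,65,48),(27,-65,48),(-27,-65,48),(-27,65,48),(27,65,0),(27,-65,0))
S=o([(103,57),(318,95),(126,23),(330,60),(98,127),(311,161)],224,184,4)
LS=c((27,-65,48),(27,65,48),(-27,-65,48),(-27,65,48),(27,-65,0),(27,65,0))
p0=[.5,0,.06,.2]
for ob in ([("top",LT,T)],[("scene",LS,S)],[("top",LT,T),("scene",LS,S)]): print("trough",fit(ob,tr,p0))
LSt=c((-41,-79,60),(-41,79,60),(41,-79,60)); SS=o([(453-380,85),(718-380,178),(415-380,203)],360,208,4)
print("stand scene",fit([("scene",LSt,SS)],flat,[.5,.27,0]))
st=o([(33,113),(373,108),(373,280),(30,285)],112,168,5)
print("stand both",fit([("top",rect(41,79,60),st),("scene",LSt,SS)],flat,[.5,.27,0]))
L=c((-42,-10,78),(-42,10,78),(42,10,78),(42,-10,78))
print("steel scene",fit([("scene",L,o([(125,78),(153,82),(138,210),(105,206)],360,208,4))],flat,[.5,.25,0]))
print("wood scene",fit([("scene",L,o([(270,127),(296,129),(284,262),(252,259)],360,208,4))],flat,[.5,.25,0]))
E
python3 m2.py
```

```text
trough (array([ 0.5421448 , -0.03276436,  0.03807157,  0.20070122]), np.float64(0.32993333094145855))
trough (array([ 0.52626684, -0.03659622,  0.03077339,  0.20682051]), np.float64(0.5960462767003882))
trough (array([ 0.54018838, -0.03165985,  0.05469436,  0.20241085]), np.float64(0.8165589994722765))
stand scene (array([0.52116768, 0.28364235, 0.01950358]), np.float64(0.5507802208273064))
stand both (array([0.52063959, 0.28107865, 0.0064081 ]), np.float64(0.8946630759228924))
steel scene (array([0.51477058, 0.24405378, 0.14771111]), np.float64(0.6724798321795428))
wood scene (array([0.51279513, 0.32552191, 0.12385998]), np.float64(0.9718281440959095))
```

servo_tool(
  plan=[
    [[0,17,45,0,0,0,-0.016],[0,17,45,0,0,0,-0.016],[0,17,45,0,0,0,-0.016],[0,17,45,0,0,0,-0.016],[0,17,45,0,0,0,-0.016],[0,17,45,0,0,0,-0.016],[0,17,45,0,0,0,-0.016],[0,17,45,0,0,0,-0.016],[0,17,45,0,0,0,-0.016],[0,17,45,0,0,0,-0.016],[0,17,45,0,0,0,-0.014],[0,17,45,0,0,0,-0.014]],
  ],
  force=20,
)

```text
t: 1.3
tool_pos: [0.3888, -0.0289, 0.2296]
orientation: [3.135, 0.195, 0.001]
force: [0.2, -0.9, 0.1]
opening: 0.0466
```

servo_tool(
  plan=[
    [[0,14,39,0,0,0,0],[0,14,39,0,0,0,0],[0,14,39,0,0,0,0],[0,14,39,0,0,0,0],[0,14,39,0,0,0,0],[0,14,39,0,0,0,0],[0,14,39,0,0,0,0],[0,14,39,0,0,0,0],[0,12,39,-20,0,0,0],[0,0,0,-40,0,0,0],[0,0,0,-30,0,0,0],[0,0,0,0,0,0,0]],
  ],
)

```text
t: 2.5
tool_pos: [0.5089, 0.3186, 0.1332]
orientation: [3.131, 0.197, -0.016]
force: [-1.7, -0.4, -1.3]
opening: 0.0464
```

```bash
python3 - <<'E'
from h import *
s=monitor.read_state();print(s["tool_pos"],s["orientation"])
ims=[]
for n,(x0,y0) in {"top":(90,160),"scene":(350,170)}.items():
    im=cv2.cvtColor(eyes.read_camera(n),cv2.COLOR_RGB2BGR); cv2.imwrite(f"pics/{n}1.png",im)
    ims.append(cv2.convertScaleAbs(cv2.resize(im[y0:y0+110,x0:x0+110],None,fx=3.6,fy=3.6,interpolation=cv2.INTER_CUBIC),alpha=1.4))
    R=Ro.from_rotvec(s["orientation"])
    print(n,[(proj(n,s["tool_pos"]+R.apply([0,y,.011]))[0]-[x0,y0])*3.6 for y in(-.023,.023)])
cv2.imwrite("pics/c1.png",np.hstack(ims))
E
```

```text
[0.50885464 0.31859624 0.13318704] [ 3.13103363  0.1966909  -0.01555383]
top [array([ 91.3196016 , 188.00561132]), array([165.75875451, 177.61906891])]
scene [array([336.86863614, 278.4127892 ]), array([257.30589492, 258.44994451])]
```

View pics/c1.png

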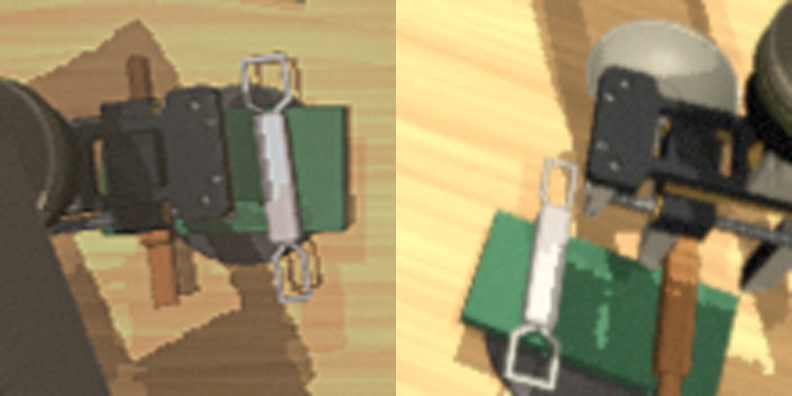

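The gripper is over the wooden tool. In the scene view the fingers sit about 3 px to the +y side of where they project, so the scene camera is biased and I'll trust the top camera.

servo_tool(
  plan=[
    [[0,2,2,-25,0,0,0],[0,0,0,-20,0,0,0],[0,0,0,-8,0,0,0],[0,0,0,0,0,0,0],[0,0,0,0,0,0,0]],
  ],
)

```text
t: 3.1
tool_pos: [0.5158, 0.3225, 0.0888]
orientation: [-3.134, -0.195, -0.004]
force: [0.5, 0.6, 0.7]
opening: 0.0464
```

servo_tool(
  plan=[
    [[0,-2,-1,-8,0,0,0],[0,0,0,-5,0,0,0],[0,0,0,0,0,0,0],[1,0,0,0,0,0,0],[1,0,0,0,0,0,0],[1,0,0,0,0,0,0],[1,0,0,0,0,0,0],[1,0,0,0,0,0,0]],
  ],
)

```text
t: 3.9
tool_pos: [0.5128, 0.3213, 0.0739]
orientation: [-3.135, -0.196, -0.001]
force: [0.3, 0.7, -0.1]
opening: 0.0199
```

servo_tool(
  plan=[
    [[1,0,0,30,0,0,0],[1,0,0,40,0,0,0],[1,0,0,40,0,0,0],[1,0,-25,25,0,0,0],[1,2,-45,0,0,0,-0.01],[1,2,-45,0,0,0,-0.01],[1,2,-45,0,0,0,-0.01],[1,2,-45,0,0,0,-0.01],[1,2,-45,0,0,0,-0.01],[1,2,-45,0,0,0,-0.01],[1,2,-45,0,0,0,-0.01],[1,2,-45,0,0,0,-0.01]],
  ],
)

```text
t: 5.1
tool_pos: [0.5283, -0.0657, 0.2087]
orientation: [3.141, 0.07, 0.0]
force: [-0.5, -0.1, -0.2]
opening: 0.0197
```

servo_tool(
  plan=[
    [[1,1,-45,0,0,0,-0.01],[1,1,-45,0,0,0,-0.01],[1,1,-45,0,0,0,-0.01],[1,0,-45,0,0,0,0],[1,0,-28,0,0,0,0],[1,0,0,-40,0,0,0],[1,0,0,-40,0,0,0],[1,0,0,-40,0,0,0],[1,0,0,-30,0,0,0],[1,0,0,0,0,0,0],[1,0,0,0,0,0,0]],
  ],
)

```text
t: 6.2
tool_pos: [0.5314, -0.2717, 0.0588]
orientation: [-3.141, -0.023, 0.002]
force: [0.9, -0.2, 0.3]
opening: 0.0195
```

servo_tool(
  plan=[
    [[1,0,0,-20,0,0,0],[1,0,0,-13,0,0,0],[1,0,0,-4,0,0,0],[1,0,0,-2,0,0,0],[1,0,0,0,0,0,0],[0.3,0,0,0,0,0,0],[0.3,0,0,0,0,0,0],[0.3,0,0,0,0,0,0],[0.3,0,0,30,0,0,0],[0.2,0,0,45,0,0,0],[0,0,0,45,0,0,0],[0,0,35,35,0,0,0]],
  ],
)

```text
t: 7.4
tool_pos: [0.5322, -0.2399, 0.1783]
orientation: [3.138, 0.018, 0.005]
force: [0.8, 0.0, 0.8]
opening: 0.0454
```

servo_tool(
  plan=[
    [[0,-2,48,0,0,0,0.01],[0,-2,48,0,0,0,0.01],[0,-2,48,0,0,0,0.01],[0,-2,48,0,0,0,0.01],[0,-2,48,0,0,0,0.01],[0,-2,48,0,0,0,0.01],[0,-2,48,0,0,0,0.01],[0,-2,48,0,0,0,0.01],[0,-1,48,0,0,0,0.01],[0,-1,46,0,0,0,0.01],[0,0,0,-20,0,0,0],[0,0,0,-20,0,0,0]],
  ],
)

```text
t: 8.6
tool_pos: [0.5139, 0.2433, 0.1351]
orientation: [-3.135, -0.185, -0.003]
force: [0.9, -1.0, 0.2]
opening: 0.0465
```

servo_tool(
  plan=[
    [[0,0,-2,-25,0,0,0.01],[0,0,0,-20,0,0,0],[0,0,0,-10,0,0,0],[0,0,0,0,0,0,0],[0,0,0,0,0,0,0]],
  ],
)

```text
t: 9.1
tool_pos: [0.5142, 0.2393, 0.0805]
orientation: [-3.135, -0.196, -0.001]
force: [-0.2, -0.2, 1.0]
opening: 0.0465
```

servo_tool(
  plan=[
    [[0,0,1,-6,0,0,0],[0,0,0,0,0,0,0],[1,0,0,0,0,0,0],[1,0,0,0,0,0,0],[1,0,0,0,0,0,0],[1,0,0,0,0,0,0],[1,0,0,0,0,0,0],[1,0,0,30,0,0,0],[1,0,0,40,0,0,0],[1,0,0,40,0,0,0],[1,0,-20,25,0,0,0],[1,0,-45,0,0,0,0]],
  ],
  force=25,
)

```text
t: 10.3
tool_pos: [0.516, 0.1772, 0.214]
orientation: [-3.133, -0.202, -0.013]
force: [0.5, -0.9, -0.6]
opening: 0.0195
```

servo_tool(
  plan=[
    [[1,-1,-45,0,0,0,-0.005],[1,-1,-45,0,0,0,-0.005],[1,-1,-45,0,0,0,-0.005],[1,-1,-45,0,0,0,-0.005],[1,-1,-45,0,0,0,-0.005],[1,-1,-45,0,0,0,-0.005],[1,0,-45,0,0,0,-0.005],[1,0,-45,0,0,0,-0.005],[1,0,-45,0,0,0,0],[1,0,-45,0,0,0,0],[1,0,-45,0,0,0,0],[1,0,-45,0,0,0,0]],
  ],
)

```text
t: 11.5
tool_pos: [0.5072, -0.3667, 0.2083]
orientation: [-3.139, -0.133, 0.0]
force: [0.4, 0.2, -0.5]
opening: 0.0198
```

servo_tool(
  plan=[
    [[1,0,-39,0,0,0,0],[1,0,0,-40,0,0,0],[1,0,0,-40,0,0,0],[1,0,0,-40,0,0,0],[1,0,0,-30,0,0,0],[1,0,0,0,0,0,0],[1,0,0,0,0,0,0]],
  ],
)

```text
t: 12.2
tool_pos: [0.5073, -0.4036, 0.0586]
orientation: [-3.138, -0.133, 0.002]
force: [0.2, -0.2, 0.7]
opening: 0.0195
```

servo_tool(
  plan=[
    [[1,0,0,-20,0,0,0],[1,0,0,-13,0,0,0],[1,0,0,-5,0,0,0],[1,0,0,-1,0,0,0],[1,0,0,0,0,0,0],[0.3,0,0,0,0,0,0],[0.3,0,0,0,0,0,0],[0.3,0,0,0,0,0,0],[0.3,0,0,30,0,0,0],[0,0,0,45,0,0,0],[-0.5,-45,0,45,0,0,0],[-1,-45,0,30,0,0,0]],
  ],
)

```text
t: 13.4
tool_pos: [0.4315, -0.4044, 0.1609]
orientation: [3.136, 0.136, 0.004]
force: [0.6, -1.0, 0.9]
opening: 0.0519
```

```bash
python3 - <<'E'
from h import *
im=cv2.cvtColor(eyes.read_camera("top"),cv2.COLOR_RGB2BGR); cv2.imwrite("pics/top2.png",im)
f=lambda x0,y0,w,h,k:cv2.convertScaleAbs(cv2.resize(im[y0:y0+h,x0:x0+w],None,fx=k,fy=k,interpolation=cv2.INTER_CUBIC),alpha=1.5,beta=10)
a=f(240,148,100,90,4); b=f(355,148,125,113,3.2)[:360,:400]
cv2.imwrite("pics/c2.png",np.hstack([a,b]))
E
```

```text
(no output)
```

View pics/c2.png

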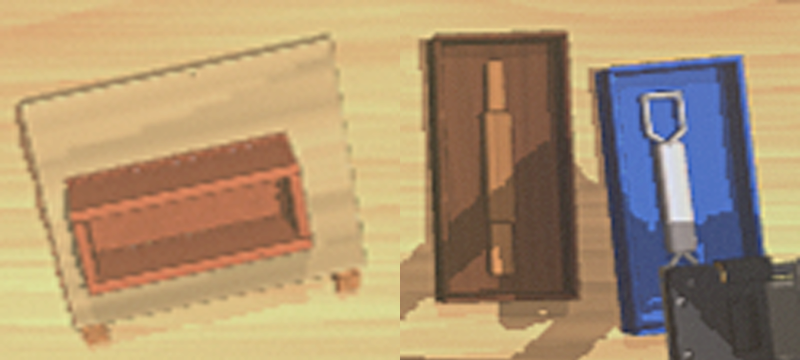

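Both tools lie in their own trays, near the middle. The rack face corners are at about (18,102), (330,36), (363,268) and (82,330) in this crop.

```bash
cat > m3.py <<'E'
from m2 import *
K=o([(18,102),(330,36),(363,268),(82,330)],240,148,4)
LR=c((75,90,0),(75,-90,0),(-75,-90,0),(-75,90,0))
rk,e=fit([("top",LR,K)],lambda p,L:tr([p[0],p[1],.055,p[2]],L),[.55,0,.2]); print("rack",rk,e)
def tc(p,L): # trough on face: u along slope, v across, yaw of rack free
    B=tr([rk[0],rk[1],.055,rk[2]],c((0,0,0))+[[p[0],p[1],0]])[0]
    return tr([*B,p[2]],L)
tp,e=fit([("top",LT,T)],tc,[0,0,.2]); print("trough u,v,yaw",tp,e)
print("origin",tc(tp,c((0,0,0))))
for h in (.026,.15): # tcp height above underside
    print("tcp",h,tc(tp,c((0,0,h*1000))))
Rg=(Ro.from_euler('z',tp[2])*tilt).as_matrix()
# tool z=-trough z ; tool y = +-trough x
for s in(1,-1):
    y=s*Rg[:,0]; z=-Rg[:,2]; R=np.c_[np.cross(y,z),y,z]; 
    cur=Ro.from_rotvec(monitor.read_state()["orientation"])
    print("turn",(Ro.from_matrix(R)*cur.inv()).as_rotvec())
print(monitor.read_state()["q"])
E
python3 m3.py
```

```text
trough (array([ 0.5421448 , -0.03276436,  0.03807157,  0.20070122]), np.float64(0.32993333094145855))
trough (array([ 0.52626684, -0.03659622,  0.03077339,  0.20682051]), np.float64(0.5960462767003882))
trough (array([ 0.54018838, -0.03165985,  0.05469436,  0.20241085]), np.float64(0.8165589994722765))
stand scene (array([0.52116768, 0.28364235, 0.01950358]), np.float64(0.5507802208273064))
stand both (array([0.52063959, 0.28107865, 0.0064081 ]), np.float64(0.8946630759228924))
steel scene (array([0.51477058, 0.24405378, 0.14771111]), np.float64(0.6724798321795428))
wood scene (array([0.51279513, 0.32552191, 0.12385998]), np.float64(0.9718281440959095))
rack [ 0.54503155 -0.04155916  0.20335501] 0.7821556239546061
trough u,v,yaw [-0.00244505  0.0095091   0.2007098 ] 0.4740267004677542
origin [[ 0.54103728 -0.03267364  0.05377748]]
tcp 0.026 [[ 0.52829825 -0.03526538  0.07629414]]
tcp 0.15 [[ 0.46754288 -0.04762601  0.18368129]]
turn [-0.35054343 -0.46470954  1.64471963]
turn [ 0.46484219 -0.3455309  -1.41745414]
[-0.84585731  0.1341502   1.60216508 -0.00261334  1.39866129  0.64068517]
```

servo_tool(
  plan=[
    [[-1,4,30,3,0,0,0.14],[-1,4,30,3,0,0,0.14],[-1,4,30,3,0,0,0.14],[-1,4,30,2,0,0,0.14],[-1,4,30,2,0,0,0.14],[-1,4,30,1,0,0,0.14],[-1,4,30,0,0,0,0.14],[-1,4,30,0,0,0,0.14],[-1,4,30,0,0,0,0.14],[-1,4,30,0,0,0,0.14],[-1,5,28,0,0,0,0.14],[-1,5,28,0,0,0,0.14]],
  ],
)

```text
t: 14.65
tool_pos: [0.4808, -0.0467, 0.1721]
orientation: [1.988, 2.431, 0.001]
force: [0.2, -0.4, -0.1]
opening: 0.093
```

servo_tool(
  plan=[
    [[-1,0,0,0,0.026,-0.128,0],[-1,0,0,0,0.026,-0.128,0],[-1,0,0,0,0.026,-0.128,0],[-1,0,0,0,0.026,-0.128,0],[-1,0,0,0,0,0,0],[-1,0,0,0,0,0,0]],
  ],
)

```text
t: 15.25
tool_pos: [0.4805, -0.0487, 0.1724]
orientation: [1.753, 2.127, 0.569]
force: [0.9, -0.1, 0.0]
opening: 0.0927
```

```bash
cat > chk.py <<'E'
from m3 import *
s=monitor.read_state(); cur=Ro.from_rotvec(s["orientation"])
y=Rg[:,0]; z=-Rg[:,2]; R=np.c_[np.cross(y,z),y,z]
print("state",s["tool_pos"],"q",s["q"].round(2))
print("turn needed",(Ro.from_matrix(R)*cur.inv()).as_rotvec())
print("tcp in trough frame",Rg.T@(s["tool_pos"]-tc(tp,c((0,0,0)))[0]), "unit z",Rg[:,2])
E
python3 chk.py|tail -4
```

```text
[-0.43706634 -0.6966457   2.35729628  0.34240532  1.07285011 -0.73148369]
state [ 0.48048706 -0.04865811  0.17244009] q [-0.44 -0.7   2.36  0.34  1.07 -0.73]
turn needed [-0.00175041 -0.00251722  0.00790494]
tcp in trough frame [ 0.00518615 -0.003592    0.13402556] unit z [-0.48996266 -0.09968247  0.8660254 ]
```

servo_tool(
  plan=[
    [[-1,4,2,-10,0,0,0.008],[-1,4,2,-10,0,0,0],[-1,4,2,-10,0,0,0],[-1,4,1,-11,0,0,0],[-1,0,0,0,0,0,0]],
  ],
)

```text
t: 15.75
tool_pos: [0.4973, -0.0401, 0.1293]
orientation: [1.744, 2.141, 0.572]
force: [0.8, -0.3, -0.3]
opening: 0.0932
```

```bash
python3 chk.py|tail -4
python3 - <<'E'
from h import *
im=cv2.cvtColor(eyes.read_camera("top"),cv2.COLOR_RGB2BGR);im2=cv2.cvtColor(eyes.read_camera("scene"),cv2.COLOR_RGB2BGR)
f=lambda im,x0,y0,w,h,k:cv2.convertScaleAbs(cv2.resize(im[y0:y0+h,x0:x0+w],None,fx=k,fy=k,interpolation=cv2.INTER_CUBIC),alpha=1.6,beta=10)
cv2.imwrite("pics/c3.png",np.hstack([f(im,230,140,110,110,3.6),f(im2,215,150,110,110,3.6)]))
E
```

```text
[-0.39688587 -0.57826866  2.36654536  0.35742323  0.94731181 -0.75090781]
state [ 0.49729012 -0.04005348  0.12932482] q [-0.4  -0.58  2.37  0.36  0.95 -0.75]
turn needed [-0.00371327 -0.00608048 -0.00433194]
tcp in trough frame [-0.00062609  0.00148995  0.08759603] unit z [-0.48996266 -0.09968247  0.8660254 ]
```

View pics/c3.png

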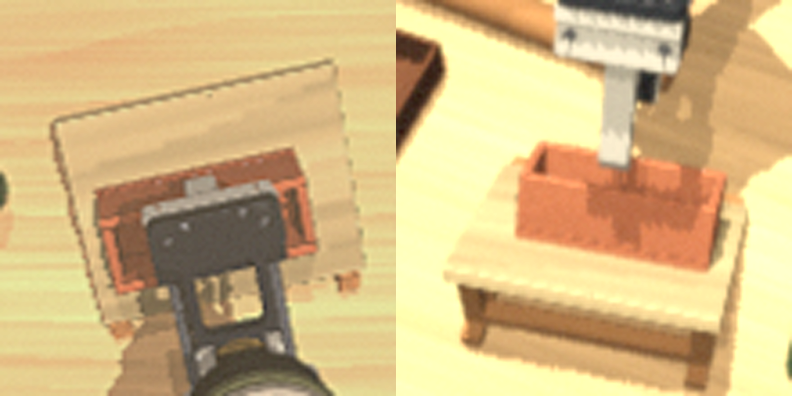

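The gripper is square to the trough and centred on its length in both views, with the fingers astride it.

servo_tool(
  plan=[
    [[-1,5,1,-9,0,0,0],[-1,5,1,-9,0,0,0],[-1,5,1,-9,0,0,0],[-1,5,1,-9,0,0,0],[-1,4,1,-7,0,0,0],[-1,3,0,-5,0,0,0],[-1,2,0,-3,0,0,0],[-1,0,0,0,0,0,0],[-1,0,0,0,0,0,0]],
  ],
)

```text
t: 16.75
tool_pos: [0.5258, -0.036, 0.08]
orientation: [1.743, 2.136, 0.574]
force: [0.3, 0.2, 0.4]
opening: 0.093
```

```bash
python3 chk.py|tail -4; python3 -c "
from h import *;print(monitor.read_state()['force'])"
```

```text
[-0.35443182 -0.39041525  2.34001795  0.38931496  0.77748809 -0.77843938]
state [ 0.52582138 -0.03595427  0.07998724] q [-0.35 -0.39  2.34  0.39  0.78 -0.78]
turn needed [-0.00281981 -0.00164777 -0.00218885]
tcp in trough frame [-0.00037436 -0.00018126  0.03048057] unit z [-0.48996266 -0.09968247  0.8660254 ]
[0.30595362 0.21277686 0.43920317]
```

servo_tool(
  plan=[
    [[0,0,0,0,0,0,0],[0,0,0,0,0,0,0],[1,0,0,0,0,0,0],[1,0,0,0,0,0,0],[1,0,0,0,0,0,0],[1,0,0,0,0,0,0],[1,0,0,0,0,0,0]],
  ],
  force=10,
)

```text
t: 17.45
tool_pos: [0.5264, -0.036, 0.0806]
orientation: [1.742, 2.135, 0.575]
force: [2.8, 1.1, 2.6]
opening: 0.0539
```

servo_tool(
  plan=[
    [[1,0,0,0,0,0,0],[1,0,0,0,0,0,0],[1,0,0,0,0,0,0]],
  ],
  force=40,
)

```text
t: 17.75
tool_pos: [0.5264, -0.036, 0.0805]
orientation: [1.742, 2.135, 0.575]
force: [5.8, 2.5, 2.9]
opening: 0.0538
```

servo_tool(
  plan=[
    [[1,1,0,4,0,0,0],[1,-2,-1,8,0,0,0],[1,-6,-1,12,0,0,0],[1,-9,-2,16,0,0,0],[1,-9,-2,20,0,0,0],[1,0,0,25,0,0,0],[1,0,0,30,0,0,0],[1,0,0,15,0,0,0],[1,0,0,0,0,0,0]],
  ],
)

```text
t: 18.65
tool_pos: [0.5016, -0.0425, 0.2124]
orientation: [1.74, 2.134, 0.575]
force: [0.2, 0.2, -2.7]
opening: 0.0537
```

```bash
python3 - <<'E'
from h import *
s=monitor.read_state();print(s["q"].round(2),s["force"])
im=cv2.cvtColor(eyes.read_camera("scene"),cv2.COLOR_RGB2BGR)
cv2.imwrite("pics/c4.png",cv2.convertScaleAbs(im[80:300,150:470],alpha=1.4))
E
```

```text
[-0.4  -0.65  2.26  0.32  1.11 -0.68] [ 0.20331583  0.18597338 -2.67008675]
```

View pics/c4.png

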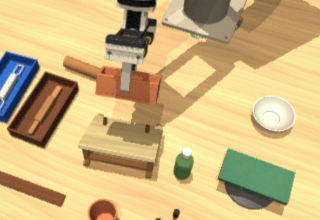

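servo_tool(
  plan=[
    [[1,0,10,0,-0.026,0.128,0],[1,0,20,0,-0.026,0.128,0],[1,2,30,0,-0.026,0.128,0],[1,2,35,0,-0.026,0.128,0],[1,2,35,0,0,0,-0.03],[1,2,35,0,0,0,-0.03],[1,2,35,0,0,0,-0.03],[1,2,35,0,0,0,-0.03],[1,2,35,0,0,0,-0.03],[1,2,30,0,0,0,-0.03],[1,2,21,0,0,0,-0.017],[1,0,0,0,0,0,0]],
  ],
)

```text
t: 19.9
tool_pos: [0.5171, 0.2813, 0.2065]
orientation: [-2.21, -2.225, 0.001]
force: [-0.5, -0.8, -3.2]
opening: 0.0539
```

servo_tool(
  plan=[
    [[1,0,0,-25,0,0,0],[1,0,0,-25,0,0,0],[1,0,0,-20,0,0,0],[1,0,0,0,0,0,0],[1,0,0,0,0,0,0],[1,0,0,0,0,0,0]],
  ],
)

```text
t: 20.5
tool_pos: [0.5193, 0.279, 0.1408]
orientation: [-2.216, -2.224, -0.006]
force: [0.2, -0.1, -2.0]
opening: 0.0538
```

```bash
python3 - <<'E'
from h import *
s=monitor.read_state();R=Ro.from_rotvec(s["orientation"]).as_matrix();print(s["tool_pos"],s["q"].round(2));print(R.round(4))
f=lambda im,x0,y0,w,h,k:cv2.convertScaleAbs(cv2.resize(im[y0:y0+h,x0:x0+w],None,fx=k,fy=k,interpolation=cv2.INTER_CUBIC),alpha=1.6,beta=10)
a=cv2.cvtColor(eyes.read_camera("top"),cv2.COLOR_RGB2BGR);b=cv2.cvtColor(eyes.read_camera("scene"),cv2.COLOR_RGB2BGR)
cv2.imwrite("pics/c5.png",np.hstack([f(a,95,160,110,110,3.6),f(b,350,170,110,110,3.6)]))
E
```

```text
[0.51932479 0.27901826 0.14075445] [0.4  0.16 1.62 0.   1.36 0.4 ]
[[-0.0038  1.      0.0012]
 [ 1.      0.0038  0.0045]
 [ 0.0045  0.0012 -1.    ]]
```

View pics/c5.png

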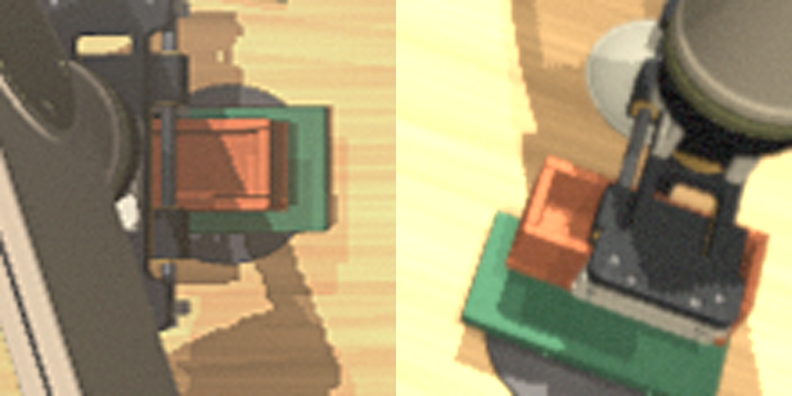

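The trough is upright over the board. Its right-hand rim corners are at about (273,118) and (273,210), its lower edge at x≈288 and the board's right edge at x≈330 (y 107 to 230).

```bash
python3 - <<'E'
from h import *
k=lambda n,X,o:((proj(n,X)-o)*3.6+1.3).round(0)
t=np.array([.5193,.279,.1103]);c=lambda *r:np.array(r)/1000
o=[95,160]
print("rim",k("top",t+c((27,-65,48),(-27,-65,48)),o),"bot",k("top",t+c((27,-65,0),(-27,-65,0)),o))
b=np.array([.52,.279,.06]);print("board",k("top",b+c((41,-79,0),(-41,-79,0)),o))
o=[350,170]
print("scene rim +-: ",k("scene",t+c((-27,-65,48),(27,-65,48),(27,-65,0),(27,65,48)),o)+[396,0],"board",k("scene",b+c((-41,-79,0),(41,-79,0),(41,79,0)),o)+[396,0])
E
```

```text
rim [[268. 115.]
 [267. 207.]] bot [[288. 122.]
 [287. 210.]]
board [[328. 105.]
 [328. 232.]]
scene rim +-:  [[543. 156.]
 [518. 231.]
 [500. 267.]
 [748. 315.]] board [[491. 207.]
 [454. 313.]
 [706. 409.]]
```

servo_tool(
  plan=[
    [[1,1,1,-15,0,0,0],[1,0,0,-15,0,0,0],[1,0,0,-9,0,0,0],[1,0,0,-4,0,0,0],[1,0,0,-1,0,0,0],[1,0,0,0,0,0,0],[1,0,0,0,0,0,0]],
  ],
)

```text
t: 21.3
tool_pos: [0.5202, 0.2803, 0.0964]
orientation: [-2.215, -2.224, -0.006]
force: [0.3, 0.4, -3.4]
opening: 0.0535
```

servo_tool(
  plan=[
    [[1,0,0,-2,0,0,0],[1,0,0,-1,0,0,0],[1,0,0,-1,0,0,0],[1,0,0,-1,0,0,0],[1,0,0,0,0,0,0],[1,0,0,0,0,0,0]],
  ],
)

```text
t: 21.9
tool_pos: [0.5198, 0.2801, 0.0908]
orientation: [-2.215, -2.224, -0.005]
force: [0.6, 0.2, -2.6]
opening: 0.0537
```

servo_tool(
  plan=[
    [[1,0,0,-1,0,0,0],[1,0,0,-0.5,0,0,0],[1,0,0,0,0,0,0],[1,0,0,0,0,0,0]],
  ],
)

```text
t: 22.3
tool_pos: [0.5198, 0.2801, 0.0907]
orientation: [-2.215, -2.224, -0.005]
force: [-5.0, -2.5, 9.2]
opening: 0.0539
```

Touched down with about 12 N. Next I release and back off upward.

servo_tool(
  plan=[
    [[1,0,0,0.5,0,0,0],[1,0,0,0,0,0,0],[-0.6,0,0,0,0,0,0],[-0.6,0,0,0,0,0,0],[-0.6,0,0,0,0,0,0],[-0.7,0,0,5,0,0,0],[-0.7,0,0,20,0,0,0],[-0.7,0,0,40,0,0,0],[-0.7,0,0,45,0,0,0],[-0.7,0,-45,20,0,0,0],[-0.7,-10,-50,0,0,0,0],[-0.7,-10,-50,0,0,0,0]],
  ],
  force=10,
)

```text
t: 23.5
tool_pos: [0.5005, 0.136, 0.2215]
orientation: [-2.215, -2.227, -0.008]
force: [1.4, -1.2, -0.1]
opening: 0.0792
```

servo_tool(
  plan=[
    [[-0.7,-10,-50,0,0,0,0],[-0.7,-10,-50,0,0,0,0],[-0.7,-10,-50,0,0,0,0],[-0.7,-10,-50,0,0,0,0],[-0.7,-10,-50,0,0,0,0],[-0.7,0,0,0,0,0,0],[-0.7,0,0,0,0,0,0]],
  ],
)

```text
t: 24.2
tool_pos: [0.4509, -0.1091, 0.2201]
orientation: [-2.219, -2.22, -0.005]
force: [0.1, -0.0, 0.2]
opening: 0.0795
```

```bash
python3 - <<'E'
from h import *
f=lambda im,x0,y0,w,h,k:cv2.convertScaleAbs(cv2.resize(im[y0:y0+h,x0:x0+w],None,fx=k,fy=k,interpolation=cv2.INTER_CUBIC),alpha=1.6,beta=10)
a=cv2.cvtColor(eyes.read_camera("top"),cv2.COLOR_RGB2BGR);b=cv2.cvtColor(eyes.read_camera("scene"),cv2.COLOR_RGB2BGR)
cv2.imwrite("pics/top6.png",a)
cv2.imwrite("pics/c6.png",np.vstack([np.hstack([f(a,112,165,80,80,5),f(b,360,195,80,80,5)]),f(a,20,80,480,240,800/480)[:200+190]])[:600])
E
```

View pics/c6.png

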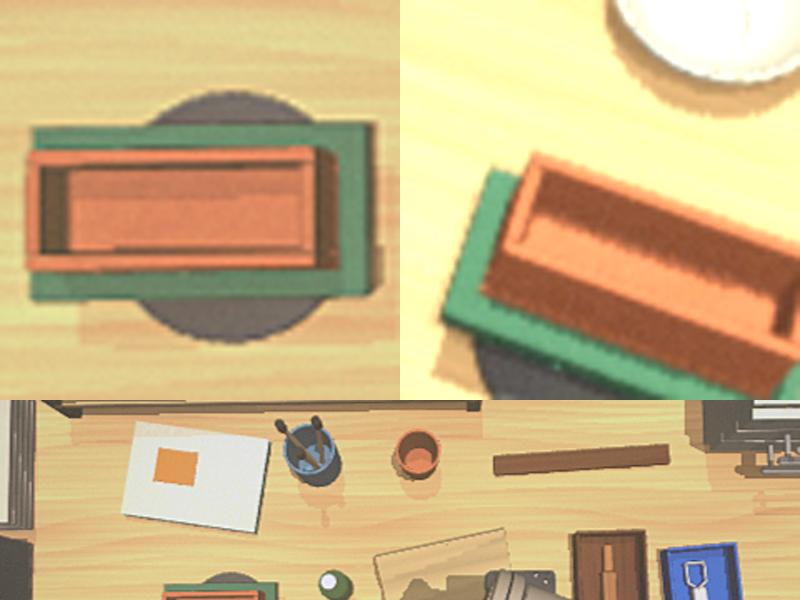

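The trough stands on the board and the bystanders have not moved. Its rim corners are at (26,153), (320,146), (322,265) and (26,271). The board corners are at (33,129), (372,123), (373,295) and (32,301).

```bash
python3 - <<'E' | tail -3
from m1 import *
r,e=fit([("top",rect(27,65,108),o([(26,153),(320,146),(322,265),(26,271)],112,165,5))],flat,[.5,.27,0])
b,e2=fit([("top",rect(41,79,60),o([(33,129),(372,123),(373,295),(32,301)],112,165,5))],flat,[.5,.27,0])
print(r,e,b,e2,(r-b))
# independent: right-end bottom edge of trough vs board
t=o([(338,148),(338,263)],112,165,5); print(proj("top",flat(b,c:=np.array([[27,-65,60],[-27,-65,60]])/1000))-t)
E
```

```text
[0.5187353  0.27763228 0.01018605] 0.3635997461250039 [0.51975986 0.27890184 0.00501763] 0.32600845455400734 [-0.00102456 -0.00126956  0.00516842]
[[0.57353444 0.71311858]
 [0.67405354 0.86051788]]
```

```bash
python3 -c "
from plant import job;print(job.close_job())"
```

```text
the job is handed in; nothing more can be done
None
```

The stand is cleared and the trough is standing on it. I handed the job in at about 24 s of the 70 s allowed; `job.close_job()` gives no verdict.

- **Tools:** The wooden tool was released at the middle of the wooden tray and the metal tool at the middle of the blue tray. A picture taken straight after showed both lying flat.
- **Trough:** I took it off the rack with a tilted grip across its width and set it down with about 12 N at the wrist. My last fit from the top camera put it about 1 mm off the board's centre along each side and 0.005 rad off in direction. I did not measure its tilt or height after release; in the pictures it stands upright with no overhang.
- **Bystanders:** In the last picture the book, brush pot, cup, slat, jar and part of the dish looked undisturbed. The rolling pin was not in that crop. I did not measure their positions.
- **Camera disagreement:** The scene camera read about 4 mm further in +y at the stand than the top camera. The gripper's own reported position agreed with the top camera, so I used that one.
- **Robot:** At hand-in the gripper was open, clear of everything at about 0.22 m height, and showed no contact force.

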